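# Set the purge-gas regulator and lock it

## Robot

A 6-joint arm with a two-finger parallel gripper is mounted at the origin on the work surface. World frame = base frame: x ahead of the robot, y to its left, z up, the work surface at z = 0. Lengths are in m, angles in rad, forces in N, time in s.
With the tool pointing down it reaches from about 0.35 to 0.875 m from the base axis. Payload 4.2 kg.
Tool frame: the origin (TCP) lies at the very end of the fingers, on their centre line; the grasp point (between the pads) lies 19 mm behind it; x points along the fingers, y is the direction in which the jaws open and shut, and the axes are right-handed (so a half turn about x gives the same grasp; the last joint's range is limited). The gripper opens to 87 mm and grips with 3 to 60 N. Pads are 19 mm wide; open, the fingers measure 117 mm over their backs; the gripper's body (75 mm by 190 mm) begins 51 mm behind the grasp point.
Start: joints at [1.575, 0.385, 0.008, 0, -1.194, -0.259], TCP at [0.158, 0.605, 0.223] pointing down, gripper open.
Joint ranges: [-3.14, 3.14], [-1.21, 2.06], [-1.07, 1.41], [-3.16, 2.05], [-2.99, -0.16], [-3.1, 3.1]. Speed limits (rad/s): [2.79, 2.79, 3.14, 3.14, 3.14, 3.14].

## Interface

Orientations are given as a unit quaternion [w, x, y, z].
In Python, from rig import arm gives the robot as it stands.
- The arm moves only by the tool arm_command, never from a script. Its argument "commands" is one flat list of numbers, 7 for each row, row after row: the finger opening in cm, from 0 to 8.7, then the shift along the tool's x, y, z in cm, then the turn, a rotation vector about the tool's x, y, z in rad. In form: [claw, x, y, z, ax, ay, az, claw, x, y, z, ax, ay, az, ...]. A call has 1 to 8 rows; each row shifts and turns the commanded pose from where the row before left it, along the tool's axes as they then stand; what a row does not reach is not made up. A row lasts 1/8 s, in which the tool goes at most 62.5 mm and 10.7 degrees, less where a joint would pass 70% of its speed; a pose out of reach is approached as far as the arm can. A call is refused whole if a number of a shift passes 6.25 or a number of a turn 0.188, either way. A call with a gripper value outside its range is refused whole. The fingers move at their own pace and stop on an object; "grip_force" is the grip in N (left out, the last holds). Time passes only in rows, so rows that do not move let the fingers close. It gives the time, the measured TCP pose, the force and the opening at its end, in the units of the state.
- arm.get_state(): the state, without advancing time (a new reading comes with each control period).
- arm.capture(name): name is "scene" or "side" or "wrist"; returns a dict with "color" (420x560x3 uint8, red, green, blue), "intrinsics" (3x3 intrinsics, pixels), "xyz" and "rotation" of the camera in the world; the wrist camera has in their place "tool_from_camera" (4x4, takes a point from camera to tool coordinates, whose origin is the TCP and whose axes are the tool frame's). Camera axes: x right, y down, z forward; pixel columns grow to the right and rows downward; lengths in m; the calibration is good to about 2 mm. A picture is of the moment at which its call begins: read the wrist's pose just before it. There is no depth.
- arm.job_done(): hands the job in, once; it reports no verdict.
The state is a dict: "time_s": time; "joint_pos": joint angles; "joint_vel": joint speeds; "tau": joint torques, N m; "tool_pos": TCP position; "ee_rot": TCP orientation; "force": force on the tool from outside, world axes, zero at the start; "moment": the same for the moment, N m; "grip_width": finger opening in m.
Only numpy, scipy, OpenCV 4.12 (cv2) and the standard library are available. Lean on these libraries where they do the work, as an engineer would, in place of code of your own. Each camera call takes 0.05 s, during which the arm holds its last target.

## Task

Turn the knob of the gas regulator clockwise until its pointer is on the raised mark. Only then slide the forked lock, which is kept in the holster, along the regulator's guide, fork first, under the lips and astride the knob, until it is fully home against the end stop, with the pointer still on the mark. Leave the other things on the bench where they are and let go of everything.

Things in the scene. Friction and masses are not known exactly. Their poses are not given: they have to be found in the camera images.
- regulator: gas regulator fixed to the bench: grey block 225 x 110 x 30 mm high, round gauge (60 mm across, 44 high) beyond it at x = 278 mm. Origin on the bench, on its centre line; x = the way the lock slides, z up. Block from x = 20 to 245 mm; its top (z = 30) is the guide's floor. x = 20 to 110: open entry without walls. x = 111 to 145: walls 16.5 mm high that funnel in.
- home (a point): where lock_center lies when the lock is fully home: x = 143, y = 0, z = 37 mm of the regulator (its axes too). From x = 145 to 218 mm the guide is 63 mm wide, under lips (z = 46.5 to 51.5) with 46 mm open between, so the lock gets in only by sliding along the floor. A solid end stop, x = 218 to 245, top z = 51.5, meets the fork's tips; push until it is felt.
- knob (a joint): knob angle, rad, 0 to 4.0. Grows clockwise seen from above; at 2.60 the pointer is on the mark and points along the regulator's +x. Starts 1.7 to 2.5 short of it; stays where left (friction about 0.1 N m). The steel neck under the handle (44 x 16 mm, along it) is what the fork straddles: it passes only if the handle lies along the guide within about 0.14 rad.
- knob_axis (a point): on the knob's axis half-way up its handle, 71 mm above the bench, at x = 170 mm of the regulator; its axes do not turn with the knob. Handle: upright black bar 16 mm wide, 70 mm long, from 54 to 88 mm above the bench, centred on the axis; one end round, the other sharp with the pointer. Fingertips must stay above the lips (51.5 mm).
- pointer_tip (a point): tip of the thin steel pointer at the sharp end of the knob's handle, 48 mm from the knob's axis and 59 mm above the bench
- mark (a point): middle of the mark, a single raised dark rib 22 x 5 x 4 mm on top of the end stop, along the regulator's x axis, 62.5 mm beyond the knob's axis
- holster: dark steel holster fixed to the bench, 95 x 80 x 52 mm high, that keeps the lock. Origin on the bench; it reaches from x = -50 to +45 mm. Mouth faces +x; back and sides closed, the roof has only a 12 mm slot, so the lock comes out only drawn straight along +x, some 95 mm until its grip block is free. Inside 70 mm wide, 48 mm high.
- lock_center (a point): the lock, loose: flat aluminium plate 150 x 60 x 14 mm, about 0.3 kg; this is the middle of its length and width, half-way up the plate (7 mm over its underside). x axis towards the fork: two prongs 20 mm wide, 20 mm slot between, from x = -1 to rounded tips at +75 mm. Starts flat on the bench in the holster, x axes alike, centre about 37 mm ahead of the holster's origin.
- lock_prongs (a point): point between the lock's two prongs, half-way up, at x = +52 mm of lock_center, 23 mm from the tips. Only the prongs stick out of the holster at the start: take them across both, 60 mm wide, 14 mm high, lying on the bench. They cannot be held there in the guide: no room for fingers under the lips.
- lock_block (a point): middle of the lock's grip block, on the tail at x = -45 mm of lock_center, 29 mm over the lock's underside: 36 mm long (x), 24 mm wide (y), 30 mm high on the plate, its top 44 mm over the underside. Under the holster's roof at the start, out of reach. With the lock home it is 72 mm before the knob's axis.
- screwdriver: bystander: screwdriver lying on the bench between the task's things; its length is along its x axis
- spool: bystander: small steel spool 36 mm across, 42 mm high, standing on the bench near the robot; origin under its centre
- jar: bystander: orange jar 70 mm across, 75 mm high; origin under its centre
- bracket: bystander: aluminium angle bracket 60 x 50 x 60 mm; origin under its centre
- coupler: bystander: black connector box 90 x 45 x 30 mm; origin under its centre
- foot: bystander: dark steel disc 90 mm across, 16 mm high; origin under its centre
Mind the look-alikes: they are no part of the job. Leave any turquoise look-alike of the part that bears lock_center alone.

How it is judged:
On the way:
1. the pointer is set on the mark, with the lock not yet in the guide's covered part (value of joint knob between 2.48 and 2.72 rad and (x of lock_center in the frame of regulator below 0.075 m or horizontal distance between lock_center and regulator above 0.2 m)), for 0.2 s.
At the end, for the whole second after the job is handed in: The knob reads 2.60 within 0.12 rad (pointer on the mark) and is still; the lock lies flat on the guide's floor, straddling the knob's neck, its tips within 4 mm of the end stop, within 5 mm of the centre line, at rest and let go (value of joint knob between 2.48 and 2.72 rad and x of lock_center in the frame of regulator between 0.139 and 0.148 m and y of lock_center in the frame of regulator between -0.005 and 0.005 m and z of lock_center in the frame of regulator between 0.032 and 0.042 m and angle between the x axis of lock_center and the x axis of regulator, either way round below 0.08 rad and angle between lock_center's own z axis and vertical below 0.06 rad and linear speed of lock below 0.01 m/s and velocity of joint knob between -0.05 and 0.05 rad/s); the robot touches nothing.
It fails at once if one of the other things on the bench was displaced by more than 30 mm (distance of any of screwdriver, spool, jar, bracket, coupler, foot from where it was at the start of the episode above 0.03 m).
It also fails if it takes over 72 s, if anything falls off the work surface, if the arm or the gripper's body presses on something with over 40 N, if the wrist force passes 120 N, or if a joint passes its speed limit or range.

## Working session

There is one attempt and no reset: what is moved stays moved. The work goes in short steps, Python scripts to look and compute and a tool call to move; the robot and the scene stay as the last step left them, time stands still between calls to the robot, and variables do not carry over. Pictures are saved under pics/ and viewed, and the job is handed in when it is done.

Besides the shell and the picture viewer there is one more tool, called as name(argument=value, ...) on one line, values as JSON. arm_command: Moves the arm, as the interface text tells. Its arguments: {"type":"object","properties":{"commands":{"type":"array","items":{"type":"number"}},"grip_force":{"type":"number"}},"required":["commands"]}

```bash
ls; mkdir -p pics
python3 - <<'E'
from rig import arm
import cv2
print(arm.get_state())
for n in ["scene","side","wrist"]:
    c=arm.capture(n); cv2.imwrite(f"pics/{n}0.png",c["color"][:,:,::-1])
    print(n,{k:v for k,v in c.items() if k!="color"})
E
```

```text
pics
{'time_s': 0.0, 'joint_pos': array([ 1.57460118e+00,  3.85538664e-01,  6.60846495e-03, -5.02390213e-04,
       -1.19398473e+00, -2.58616170e-01]), 'joint_vel': array([-0.00054674, -0.00115299, -0.00037152,  0.00173883,  0.00043627,
        0.00116291]), 'tau': array([ 9.72362541e-04, -3.90668178e+01,  1.87411058e+01,  4.22009602e+00,
        1.11493186e-02, -1.78031200e-04]), 'tool_pos': array([0.15735893, 0.60423738, 0.2214631 ]), 'ee_rot': array([ 0.08914663, -0.70130118,  0.09067503,  0.70143252]), 'force': array([-0.65432289, -1.23594803,  0.02434198]), 'moment': array([ 0.00416433, -0.02349794,  0.04099038]), 'grip_width': 0.08718057465216737}
scene {'intrinsics': array([[416.75041997,   0.        , 282.57821957],
       [  0.        , 416.75041997, 208.02250461],
       [  0.        ,   0.        ,   1.        ]]), 'xyz': array([1.23382954, 0.48152425, 0.78057908]), 'rotation': array([-0.19074203,  0.40458311,  0.81537116, -0.36755933])}
side {'intrinsics': array([[434.0663012 ,   0.        , 279.39628061],
       [  0.        , 434.0663012 , 209.53600322],
       [  0.        ,   0.        ,   1.        ]]), 'xyz': array([0.4987457 , 0.71228527, 0.90868388]), 'rotation': array([ 0.0196483 , -0.03177798,  0.93807606, -0.34440878])}
wrist {'intrinsics': array([[301.06219225,   0.        , 276.59276353],
       [  0.        , 301.06219225, 204.57735884],
       [  0.        ,   0.        ,   1.        ]]), 'tool_from_camera': array([[ 1.50177517e-04, -2.41506334e-01,  9.70399231e-01,
        -1.62789300e-01],
       [ 9.99999968e-01, -1.62732159e-04, -1.95258150e-04,
        -3.75164506e-05],
       [ 2.05071242e-04,  9.70399229e-01,  2.41506302e-01,
        -6.50406127e-02],
       [ 0.00000000e+00,  0.00000000e+00,  0.00000000e+00,
         1.00000000e+00]])}
```

View pics/scene0.png

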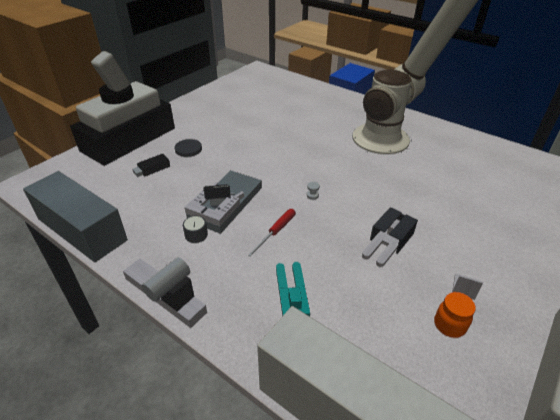

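View pics/side0.png

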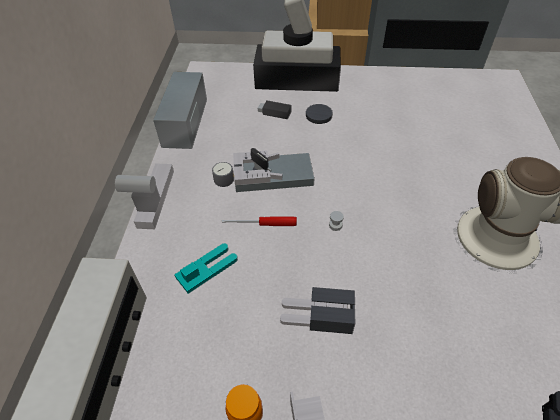

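View pics/wrist0.png

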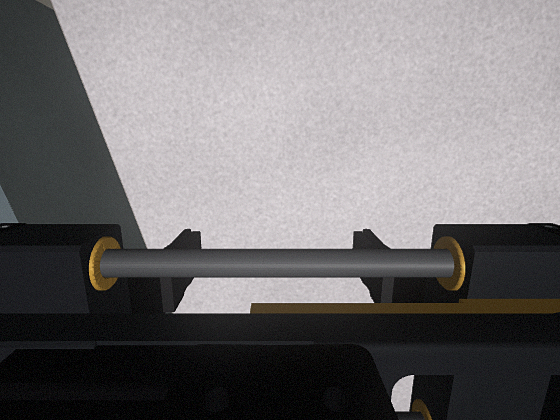

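```bash
cat > h.py <<'E'
import numpy as np, cv2
from scipy.spatial.transform import Rotation as R
from rig import arm
def q2r(q): return R.from_quat([q[1],q[2],q[3],q[0]])
def cam(n, st=None):
    if n=="wrist":
        st=arm.get_state()
        c=arm.capture(n); T=c["tool_from_camera"]; Rt=q2r(st["ee_rot"]).as_matrix()
        M=Rt@T[:3,:3]; p=Rt@T[:3,3]+st["tool_pos"]
    else:
        c=arm.capture(n); M=q2r(c["rotation"]).as_matrix(); p=np.array(c["xyz"])
    return c["color"],c["intrinsics"],M,p
def ray(C,u,v):
    _,K,M,p=C; d=M@np.linalg.inv(K)@np.array([u,v,1.]); return p,d/np.linalg.norm(d)
def onz(C,u,v,z):
    p,d=ray(C,u,v); return p+d*(z-p[2])/d[2]
def proj(C,X):
    _,K,M,p=C; q=K@(M.T@(np.asarray(X,float)-p)); return q[:2]/q[2]
def tri(A,ua,B,ub):
    p,d=ray(A,*ua); q,e=ray(B,*ub)
    s=np.linalg.lstsq(np.stack([d,-e],1),q-p,rcond=None)[0]
    a=p+s[0]*d; b=q+s[1]*e; return (a+b)/2,np.linalg.norm(a-b)
def save(C,name,box=None,k=1,flip=False):
    im=C[0][:,:,::-1].copy()
    if box: x0,y0,x1,y1=box; im=im[y0:y1,x0:x1]
    im=cv2.resize(im,None,fx=k,fy=k,interpolation=cv2.INTER_CUBIC); cv2.imwrite("pics/"+name+".png",im)
E
python3 - <<'E'
from h import *
S=cam("scene");D=cam("side")
save(S,"s1",(170,160,330,270),5);save(D,"d1",(205,135,345,235),5.5)
save(S,"s2",(350,195,430,275),7);save(D,"d2",(270,275,370,345),7)
print(proj(S,[0,0,0]),proj(D,[0,0,0]))
# rough
for n,uS,uD,z in [("gauge",(195,223),(222,170),.044),("spool",(313,186),(336,214),.042),("holster",(395,222),(342,300),.052)]:
    print(n,onz(S,*uS,z).round(3),onz(D,*uD,z).round(3))
E
```

```text
[379.65666501 138.52276169] [497.13749887 236.37739979]
gauge [ 0.737 -0.16   0.044] [ 0.739 -0.157  0.044]
spool [ 0.419 -0.007  0.042] [ 0.418 -0.015  0.042]
holster [0.426 0.25  0.052] [0.409 0.239 0.052]
```

View pics/s1.png

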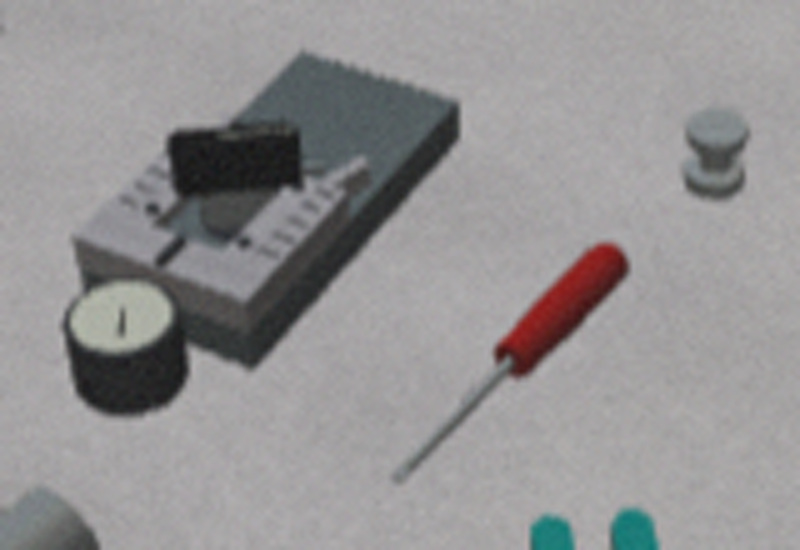

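View pics/d1.png

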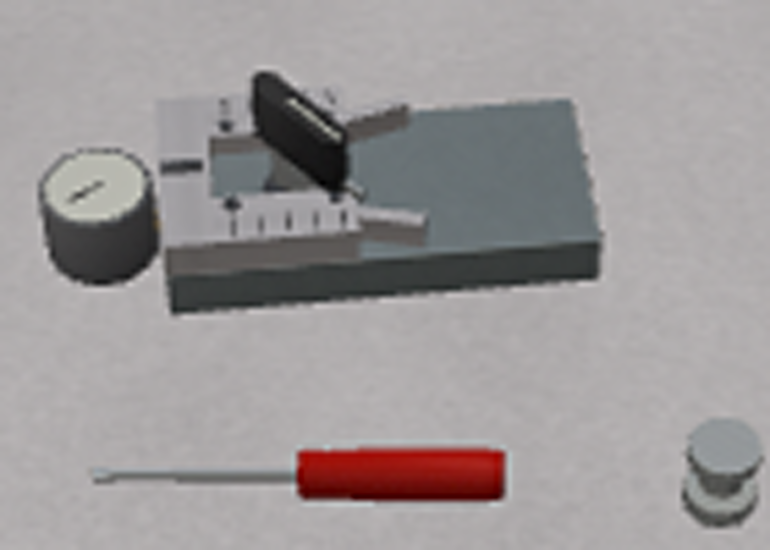

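View pics/s2.png

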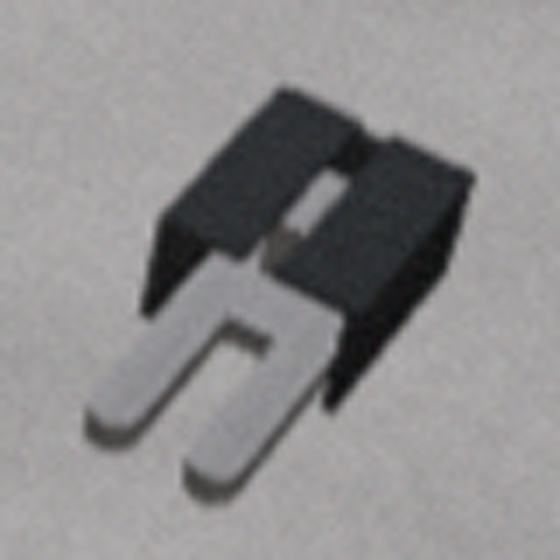

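View pics/d2.png

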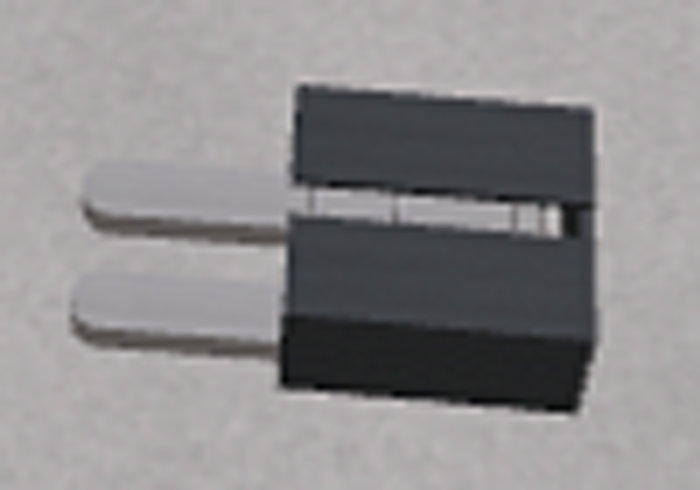

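Run:
```python
from h import *
S=cam("scene");D=cam("side")
s=lambda u,v:(170+(u+.5)/5-.5,160+(v+.5)/5-.5); d=lambda u,v:(205+(u+.5)/5.5-.5,135+(v+.5)/5.5-.5)
s2=lambda u,v:(350+u/7-.4,195+v/7-.4); d2=lambda u,v:(270+u/7-.4,275+v/7-.4)
def both(n,a,b,z):
    p,e=tri(S,a,D,b); A=onz(S,*a,z);B=onz(D,*b,z)
    print(n,"S",A.round(4),"D",B.round(4),"tri",p.round(4),round(e,4)); return (A+B)/2
c1=both("ent -y",s(303,50),d(572,98),.03)
c2=both("ent +y",s(460,103),d(600,240),.03)
e1=both("stop -y",s(75,238),d(158,100),.0515)
e2=both("stop +y",s(245,305),d(166,250),.0515)
m=both("mark",s(172,250),d(182,165),.0555)
tip=both("tip",s(325,170),d(360,192),.059)
gs=both("gauge",s(123,316),d(95,186),.044)
ents=(c1+c2)/2; stp=(e1+e2)/2
print("widths",np.linalg.norm((c1-c2)[:2]),np.linalg.norm((e1-e2)[:2]),"len",np.linalg.norm((stp-ents)[:2]))
for v in [stp-ents,m-ents,gs-ents]: print("ang",np.degrees(np.arctan2(v[1],v[0])))
print("--holster/lock")
h1=both("hol roof front -y",s2(165,215),d2(297,85),.052)  # check which
h2=both("hol roof front +y",s2(345,312),d2(283,315),.052)
h3=both("roof back -y",s2(285,90),d2(595,105),.052)
h4=both("roof back +y",s2(475,182),d2(596,340),.052)
t1=both("tip -y",s2(88,415),d2(82,198),.014)
t2=both("tip +y",s2(200,492),d2(72,313),.014)
for a,b in [(h3,h1),(h4,h2)]: v=b-a;print(np.degrees(np.arctan2(v[1],v[0])),np.linalg.norm(v))
v=h2-h1;print(np.degrees(np.arctan2(v[1],v[0])),np.linalg.norm(v))
v=t2-t1;print(np.degrees(np.arctan2(v[1],v[0])),np.linalg.norm(v))
```

```text
ent -y S [ 0.4938 -0.2607  0.03  ] D [ 0.4958 -0.2599  0.03  ] tri [ 0.4958 -0.2585  0.0318] 0.0007
ent +y S [ 0.4764 -0.1514  0.03  ] D [ 0.4783 -0.153   0.03  ] tri [ 0.4784 -0.15    0.0324] 0.001
stop -y S [ 0.7154 -0.2201  0.0515] D [ 0.7152 -0.2221  0.0515] tri [ 0.7151 -0.2208  0.0517] 0.0014
stop +y S [ 0.6985 -0.1127  0.0515] D [ 0.6954 -0.1121  0.0515] tri [ 0.6962 -0.1152  0.0483] 0.0001
mark S [ 0.6938 -0.169   0.0555] D [ 0.6948 -0.1694  0.0555] tri [ 0.6945 -0.1682  0.0566] 0.0001
tip S [ 0.598  -0.1471  0.059 ] D [ 0.601  -0.1514  0.059 ] tri [ 0.6005 -0.1454  0.063 ] 0.0027
gauge S [ 0.7373 -0.1626  0.044 ] D [ 0.7404 -0.1631  0.044 ] tri [ 0.7395 -0.1597  0.0473] 0.0
widths 0.10952189176132571 0.1102440533054029 len 0.22356192191351246
ang 10.17979919888132
ang 10.094787357457797
ang 9.749897352321476
--holster/lock
hol roof front -y S [0.4713 0.211  0.052 ] D [0.4749 0.2098 0.052 ] tri [0.4751 0.2122 0.0557] 0.0003
hol roof front +y S [0.477  0.2847 0.052 ] D [0.4772 0.2899 0.052 ] tri [0.4767 0.2865 0.0502] 0.0046
roof back -y S [0.3805 0.2149 0.052 ] D [0.38  0.211 0.052] tri [0.3806 0.2136 0.0532] 0.0033
roof back +y S [0.3849 0.2938 0.052 ] D [0.3828 0.2918 0.052 ] tri [0.383  0.2925 0.051 ] 0.0022
tip -y S [0.5416 0.2237 0.014 ] D [0.5429 0.2342 0.014 ] tri [0.5422 0.2277 0.0116] 0.0093
tip +y S [0.5499 0.2722 0.014 ] D [0.5432 0.2749 0.014 ] tri [0.5435 0.2706 0.0065] 0.001
-1.5498446642846038 0.09289901876732934
-3.3995605818503223 0.09343208957176626
87.00448724208762 0.07695095208645802
84.48876508823483 0.04478699083927643
```

Run:
```python
from h import *
st=arm.get_state(); M=q2r(st["ee_rot"]).as_matrix(); print(M.round(3), st["time_s"]); print(np.degrees(np.arctan2(M[1,1],M[0,1])))
S=cam("scene");D=cam("side")
# handle top ridge & mask dark
save(S,"s3",(195,175,245,215),14);save(D,"d3",(235,140,285,180),14)
```

```text
[[-0.    -0.252 -0.968]
 [-0.    -0.968  0.252]
 [-1.     0.    -0.   ]] 0.35
-104.60105802285518
```

View pics/d3.png

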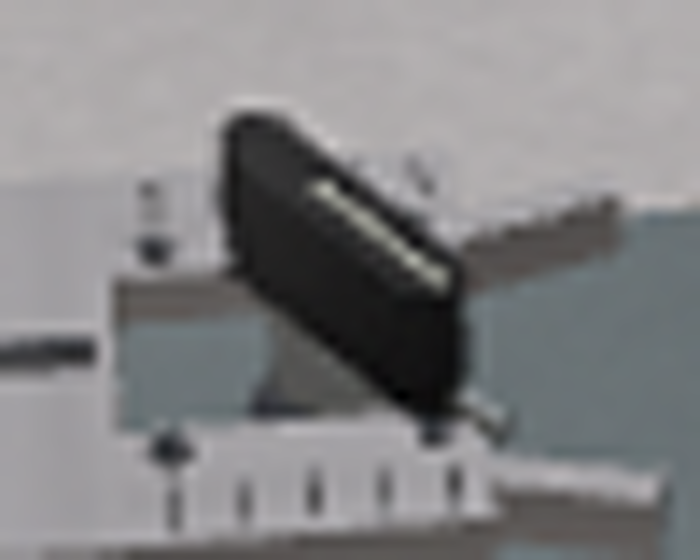

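View pics/s3.png

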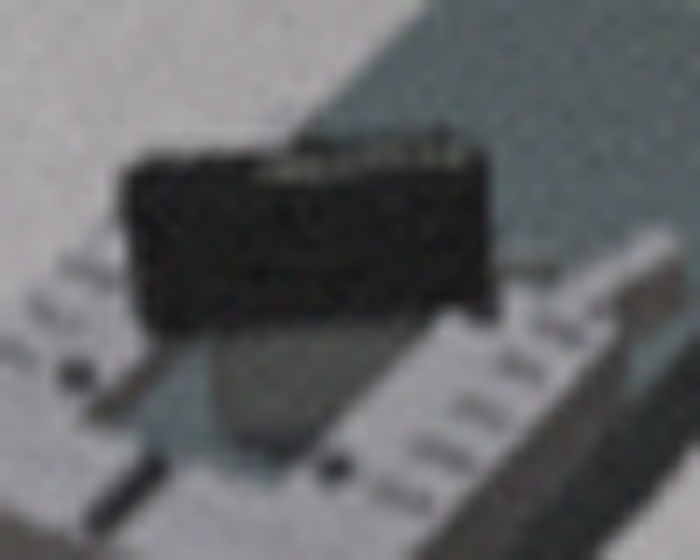

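Run:
```python
from h import *
S=cam("scene");D=cam("side")
d=lambda u,v:(235+(u+.5)/14-.5,140+(v+.5)/14-.5)
a=onz(D,*d(318,185),.088);b=onz(D,*d(442,283),.088);t=onz(D,*d(503,435),.059)
print(a,b,t,np.degrees(np.arctan2(*(b-a)[1::-1])),np.linalg.norm(b-a))
o=np.array([.4861,-.2063]);th=np.radians(10.1);k=o+.15*np.array([np.cos(th),np.sin(th)]);print(k, t[:2]-k,np.degrees(np.arctan2(*(t[:2]-k)[::-1])))
```

```text
[ 0.63904939 -0.18624508  0.088     ] [ 0.6116704  -0.15932884  0.088     ] [ 0.59946515 -0.14707572  0.059     ] 135.48832097608098 0.03839392347427281
[ 0.63377548 -0.17999499] [-0.03431033  0.03291927] 136.18534727423759
```

arm_command(commands=[8.7,0,4,-3.87,0,0,0,8.7,0,4,-3.87,0,0,0,8.7,0,4,-3.87,0,0,0,8.7,0,4,-3.87,0,0,0,8.7,0,4,-3.87,0,0,0,8.7,0,4,-3.87,0,0,0,8.7,0,4,-3.87,0,0,0,8.7,0,4,-3.87,0,0,0])

```text
time_s: 1.55
tool_pos: [0.3771, 0.2156, 0.223]
ee_rot: [-0.09, 0.702, -0.089, -0.701]
force: [0.7, 0.7, -0.3]
grip_width: 0.0869
```

arm_command(commands=[8.7,0,4,-3.87,0,0,0,8.7,0,4,-3.87,0,0,0,8.7,0,4,-3.87,0,0,0,8.7,0,4,-3.87,0,0,0,8.7,0,4,-3.87,0,0,0,8.7,0,4,-3.87,0,0,0,8.7,0,4,-3.87,0,0,0,8.7,0,4,-3.87,0,0,0])

```text
time_s: 2.55
tool_pos: [0.5962, -0.1724, 0.2227]
ee_rot: [-0.09, 0.702, -0.09, -0.701]
force: [1.5, 1.6, 0.3]
grip_width: 0.0871
```

arm_command(commands=[8.7,0,0,0,0.17,0,0,8.7,0,0,0,0.17,0,0,8.7,0,0,0,0.17,0,0,8.7,0,0,0,0,0,0,8.7,0,0,0,0,0,0])

```text
time_s: 3.18
tool_pos: [0.5954, -0.1705, 0.2226]
ee_rot: [-0.263, 0.656, -0.263, -0.656]
force: [1.1, 0.0, -0.2]
grip_width: 0.0869
```

Run:
```python
from h import *
st=arm.get_state(); M=q2r(st["ee_rot"]).as_matrix(); print(M.round(3), st["time_s"],st["tool_pos"],st["joint_pos"].round(3)); print(np.degrees(np.arctan2(M[1,1],M[0,1])))
W=cam("wrist"); save(W,"w1")
```

```text
[[ 0.    -0.691 -0.723]
 [ 0.    -0.723  0.691]
 [-1.    -0.    -0.   ]] 3.175 [ 0.59539768 -0.17052623  0.22261692] [-0.018  0.375 -0.007 -0.    -1.189  0.827]
-133.67441648435135
```

View pics/w1.png

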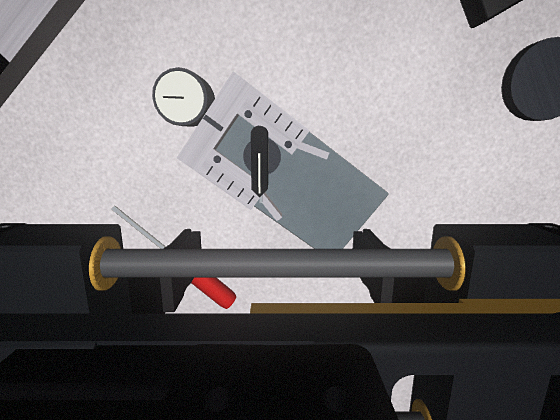

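Run:
```python
from h import *
W=cam("wrist"); save(W,"w2",(150,60,400,260),3.2)
hsv=W[0].astype(int).sum(2)
m=(hsv<120).astype(np.uint8); m[215:]=0
n,l,s,c=cv2.connectedComponentsWithStats(m)
for i in range(1,n):
    if s[i,4]>60: print(s[i],c[i])
```

```text
[461   0  60  28 592] [478.23310811  11.22128378]
[502  41  39  80 639] [513.17370892  85.29264476]
[  0  54  10  21 106] [ 2.75471698 63.68867925]
[253 152  13  45  61] [257.54098361 177.24590164]
```

View pics/w2.png

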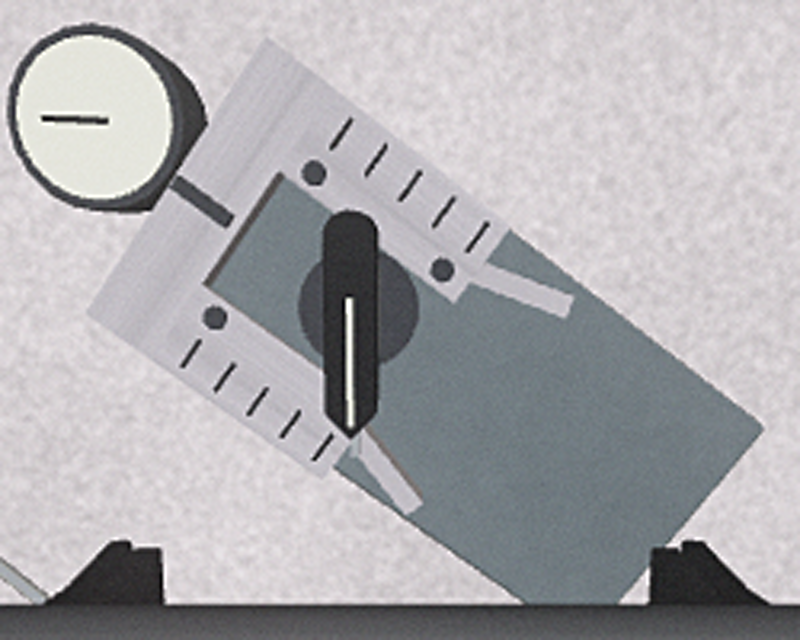

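Run:
```python
from h import *
W=cam("wrist")
w=lambda u,v:(150+(u+.5)/3.2-.5,60+(v+.5)/3.2-.5)
P=lambda u,v,z:onz(W,*w(u,v),z)
r=P(352,210,.088);s=P(350.5,434,.088);mk=P(203,201,.0555);m1=P(173,180,.0555);m2=P(232,222,.0555)
print("handle",r,s,"mid",(r+s)/2,np.linalg.norm(r-s),np.degrees(np.arctan2(*(s-r)[1::-1])))
l1=P(348.5,297,.088);l2=P(350,427,.088);print("line",l1,l2,np.degrees(np.arctan2(*(l2-l1)[1::-1])))
print("mark",mk,np.linalg.norm(m1-m2),np.degrees(np.arctan2(*(m1-m2)[1::-1])))
a=P(268,40,.0515);b=P(88,313,.0515);c=P(763,428,.03)
print(a,b,np.linalg.norm(a-b),"mid",(a+b)/2,np.degrees(np.arctan2(*(b-a)[1::-1])),c)
p=P(358,455,.059);print("ptr",p)
th=np.radians(10.1);u=np.array([np.cos(th),np.sin(th)])
for q,d in [(mk[:2],62.5),((a+b)[:2]/2,75)]: print("axis from",q-u*d/1000)
st=arm.get_state();T=q2r(st["ee_rot"]).as_matrix()
print("tool to mid",T.T@((r+s)/2-st["tool_pos"]), T.T@(np.array([.6335,-.1800,.058])-st["tool_pos"]))
```

```text
handle [ 0.65640785 -0.20671015  0.088     ] [ 0.60797163 -0.15842415  0.088     ] mid [ 0.63218974 -0.18256715  0.088     ] 0.06839302335712233 135.08898038710606
line [ 0.63884873 -0.1879496   0.088     ] [ 0.60968842 -0.15989236  0.088     ] 136.10444098550363
mark [ 0.69402953 -0.17219366  0.0555    ] 0.023089237773292696 10.814677303530946
[ 0.71456521 -0.22319708  0.0515    ] [ 0.69644788 -0.11606277  0.0515    ] 0.10865540487935693 mid [ 0.70550654 -0.16962992  0.0515    ] 99.59839629380215 [ 0.49549173 -0.26116458  0.03      ]
ptr [ 0.59748159 -0.14949594  0.059     ]
axis from [ 0.63249808 -0.18315408]
axis from [ 0.63166881 -0.18278243]
tool to mid [ 0.1346282  -0.01670255 -0.03491552] [ 0.16462836 -0.01946067 -0.03408461]
```

arm_command(commands=[8.7,2,-1.75,-3.5,0,0,0,8.7,5,0,0,0,0,0,8.7,4,0,0,0,0,0,8.7,3,0,0,0,0,0,8.7,2.2,0,0,0,0,0,8.7,0,0,0,0,0,0], grip_force=25)

```text
time_s: 4.08
tool_pos: [0.6314, -0.182, 0.0585]
ee_rot: [0.263, -0.655, 0.264, 0.658]
force: [-0.3, 0.4, 1.2]
grip_width: 0.0869
```

Run:
```python
from h import *
W=cam("wrist"); save(W,"w3");D=cam("side");save(D,"d4",(205,105,345,205),5.5)
print(arm.get_state()["force"],arm.get_state()["tool_pos"])
```

```text
[0.17890302 0.6682346  0.15019092] [ 0.63341046 -0.18235211  0.06135049]
```

View pics/w3.png

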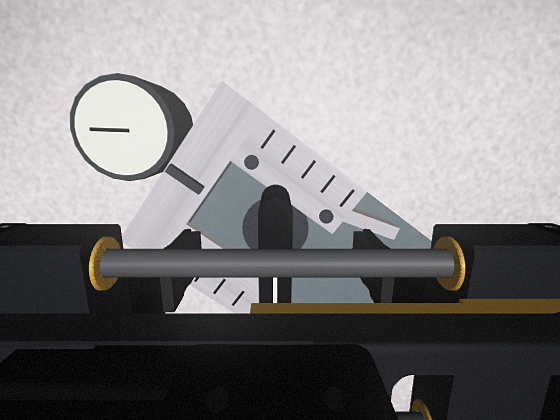

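View pics/d4.png

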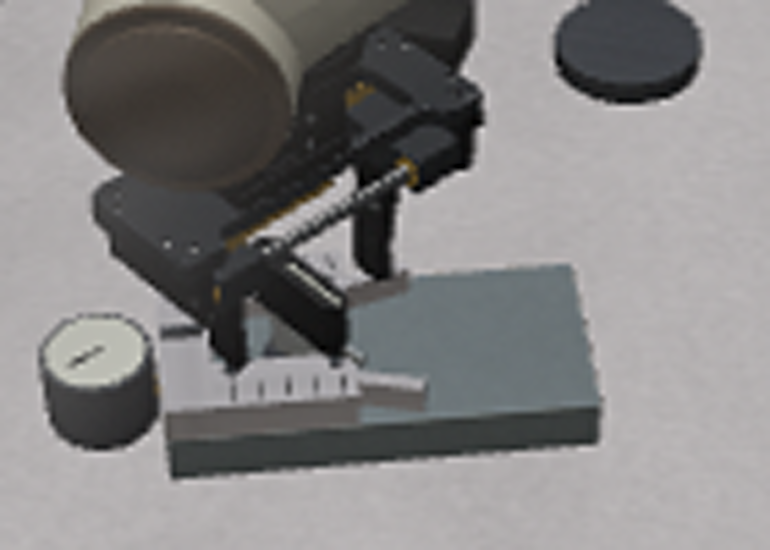

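arm_command(commands=[5,0,0,0,0,0,0,3,0,0,0,0,0,0,1,0,0,0,0,0,0,1,0,0,0,0,0,0,1,0,0,0,0,0,0,1,0,0,0,0,0,0,1,0,0,0,0,0,0], grip_force=25)

```text
time_s: 5.05
tool_pos: [0.6327, -0.1822, 0.0605]
ee_rot: [0.264, -0.656, 0.264, 0.656]
force: [-0.7, 0.4, -0.5]
grip_width: 0.0249
```

arm_command(commands=[1,0,0,0,0,0,0,1,0,0,0,0,0,0,1,0,0,0,0,0,0,1,0,0,0,0,0,0])

```text
time_s: 5.55
tool_pos: [0.6328, -0.1821, 0.0605]
ee_rot: [-0.264, 0.656, -0.264, -0.656]
force: [-0.1, 0.2, -0.4]
grip_width: 0.0158
```

arm_command(commands=[1,0,0,0,0.15,0,0,1,0,0,0,0.15,0,0,1,0,0,0,0.15,0,0,1,0,0,0,0.15,0,0,1,0,0,0,0.15,0,0,1,0,0,0,0.15,0,0,1,0,0,0,0.15,0,0,1,0,0,0,0.15,0,0])

```text
time_s: 6.55
tool_pos: [0.6336, -0.182, 0.0605]
ee_rot: [0.589, -0.392, 0.588, 0.391]
force: [1.5, 0.7, -1.1]
grip_width: 0.0158
```

arm_command(commands=[1,0,0,0,0.15,0,0,1,0,0,0,0.15,0,0,1,0,0,0,0.15,0,0,1,0,0,0,0.15,0,0,1,0,0,0,0.15,0,0,1,0,0,0,0.15,0,0,1,0,0,0,0.1,0,0,1,0,0,0,0,0,0])

```text
time_s: 7.55
tool_pos: [0.634, -0.1825, 0.0605]
ee_rot: [0.705, -0.063, 0.703, 0.063]
force: [3.8, -2.0, -4.3]
grip_width: 0.0159
```

Run:
```python
from h import *
st=arm.get_state();M=q2r(st["ee_rot"]).as_matrix();print(np.degrees(np.arctan2(M[1,1],M[0,1])),st["joint_pos"].round(3),st["force"],st["moment"],st["tool_pos"])
D=cam("side");save(D,"d5",(205,105,345,205),5.5)
W=cam("wrist");save(W,"w5")
```

```text
100.19958502873642 [-3.500e-02  5.830e-01 -9.600e-02  1.000e-03 -8.880e-01 -1.358e+00] [ 3.78033927 -1.96890665 -4.25102277] [-0.36256974 -1.33475262 -0.12702672] [ 0.63403699 -0.1824647   0.06053264]
```

View pics/d5.png

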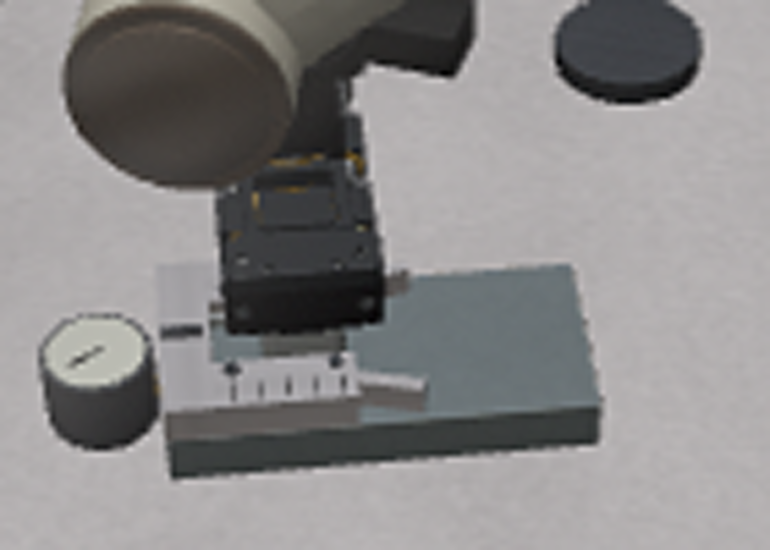

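View pics/w5.png

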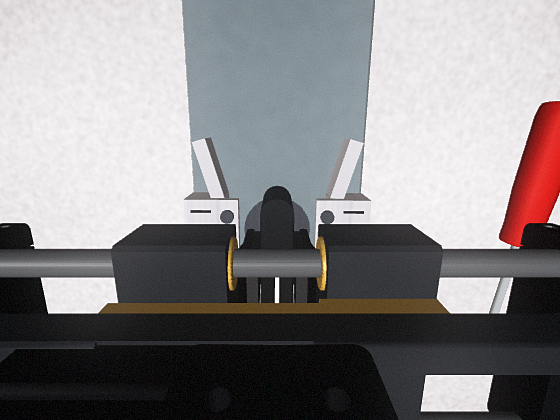

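arm_command(commands=[5,0,0,0,0,0,0,5,0,0,0,0,0,0,5,0,0,0,0,0,0,8.7,-2,0,0,0,0,0,8.7,-5,0,0,0,0,0,8.7,-5,0,0,0,0,0,8.7,-5,0,4,0,0,0,8.7,0,0,0,0,0,0])

```text
time_s: 8.65
tool_pos: [0.6749, -0.1753, 0.2348]
ee_rot: [0.708, -0.064, 0.701, 0.062]
force: [-1.0, 0.4, -0.8]
grip_width: 0.0841
```

arm_command(commands=[8.7,0,0,2,0,0,0,8.7,0,0,0,0,0,0])

```text
time_s: 8.9
tool_pos: [0.6906, -0.1714, 0.2276]
ee_rot: [0.703, -0.062, 0.705, 0.063]
force: [-0.5, 0.8, 0.2]
grip_width: 0.0866
```

Run:
```python
from h import *
st=arm.get_state();M=q2r(st["ee_rot"]).as_matrix();print(np.degrees(np.arctan2(M[1,1],M[0,1])),st["tool_pos"])
W=cam("wrist");save(W,"w6");save(W,"w7",(150,30,400,230),3.2)
```

```text
100.15342916402422 [ 0.69057522 -0.17137319  0.22757252]
```

View pics/w6.png

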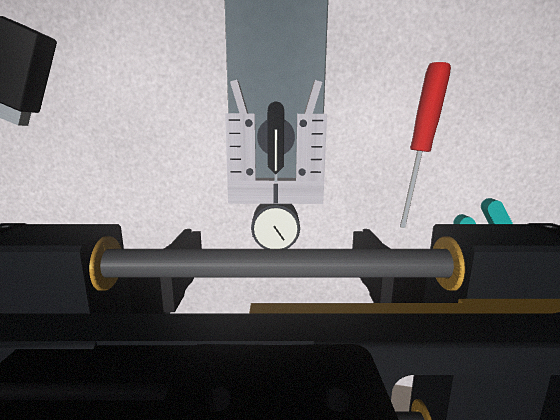

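View pics/w7.png

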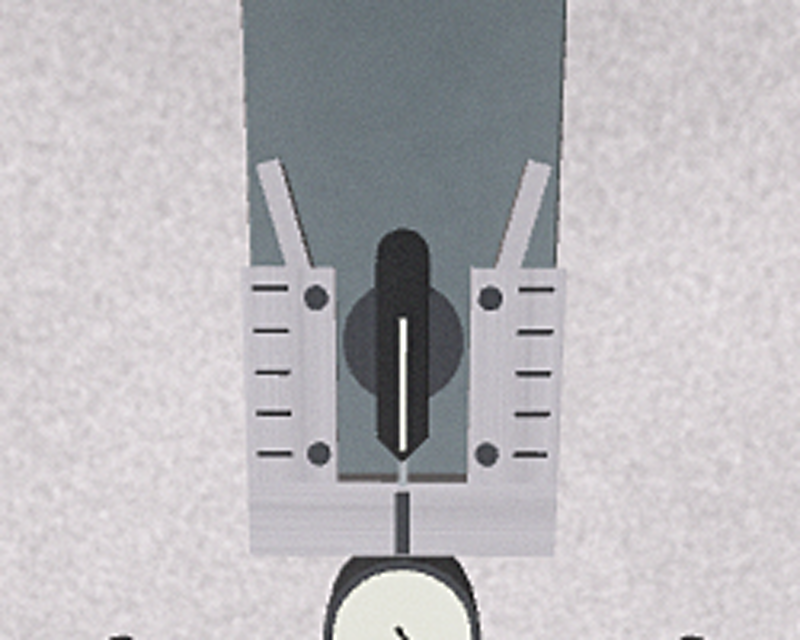

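Run:
```python
from h import *
W=cam("wrist")
w=lambda u,v:(150+(u+.5)/3.2-.5,30+(v+.5)/3.2-.5)
P=lambda u,v,z:onz(W,*w(u,v),z)
mk=P(402,522,.0555);mid=(P(403,228,.088)+P(403,462,.088))/2
sc=(P(251,554,.0515)+P(553,554,.0515))/2
fl=(P(242,270,.0515)+P(567,268,.0515))/2 # front of lips x=145
lw=P(337,300,.0515)-P(470,300,.0515)
print("mark",mk,"axis",mid,"stopend",sc,"lipfront",fl,"lip gap",np.linalg.norm(lw))
ang=lambda v:np.degrees(np.arctan2(v[1],v[0]))
print(ang(sc-fl),np.linalg.norm(sc-fl),ang(mk-mid),ang(P(403,462,.088)-P(403,228,.088)), ang(mk-fl))
print("block edges",[ang(P(*a,.03)-P(*b,.03)) for a,b in [((251,268),(242,5)),((557,268),(566,5))]])
```

```text
mark [ 0.69315368 -0.17204113  0.0555    ] axis [ 0.63305475 -0.18231369  0.088     ] stopend [ 0.70557847 -0.16983128  0.0515    ] lipfront [ 0.60806265 -0.18630151  0.0515    ] lip gap 0.04523075623020915
9.586671231032296 0.09889693464736622 9.699686580449557 10.08230014938075 9.513769814893957
block edges [np.float64(9.985291039664975), np.float64(10.207555951420984)]
```

arm_command(commands=[8.7,0,5.6,-1.63,0,0,0,8.7,0,5.6,-1.63,0,0,0,8.7,0,5.6,-1.63,0,0,0,8.7,0,5.6,-1.63,0,0,0,8.7,0,5.6,-1.63,0,0,0,8.7,0,5.6,-1.63,0,0,0,8.7,0,5.6,-1.63,0,0,0,8.7,0,5.6,-1.63,0,0,0])

```text
time_s: 10.0
tool_pos: [0.482, 0.247, 0.2295]
ee_rot: [0.704, -0.062, 0.704, 0.062]
force: [1.9, -0.3, 0.2]
grip_width: 0.0871
```

arm_command(commands=[8.7,0,0,0,-0.182,0,0,8.7,0,0,0,-0.182,0,0,8.7,0,0,0,-0.182,0,0,8.7,0,0,0,-0.182,0,0,8.7,0,0,0,-0.182,0,0,8.7,0,0,0,-0.182,0,0,8.7,0,0,0,-0.182,0,0,8.7,0,0,0,-0.182,0,0])

```text
time_s: 11.0
tool_pos: [0.483, 0.2453, 0.2292]
ee_rot: [0.483, -0.517, 0.483, 0.517]
force: [-0.2, 0.0, -0.2]
grip_width: 0.087
```

arm_command(commands=[8.7,0,0,0,-0.182,0,0,8.7,0,0,0,-0.182,0,0,8.7,0,0,0,-0.182,0,0,8.7,0,0,0,-0.182,0,0,8.7,0,0,0,-0.182,0,0,8.7,0,0,0,-0.182,0,0,8.7,0,0,0,-0.182,0,0,8.7,0,0,0,-0.182,0,0])

```text
time_s: 12.0
tool_pos: [0.483, 0.2453, 0.2292]
ee_rot: [0.016, -0.707, 0.017, 0.707]
force: [0.3, -0.7, -0.3]
grip_width: 0.0868
```

Run:
```python
from h import *
W=cam("wrist");save(W,"w8");st=arm.get_state();M=q2r(st["ee_rot"]).as_matrix();print(np.degrees(np.arctan2(M[1,1],M[0,1])),st["tool_pos"],st["joint_pos"].round(2))
save(W,"w9",(150,60,400,260),3.2)
S=cam("scene");save(S,"s4")
```

```text
-92.47068270574759 [0.48305213 0.24542758 0.2292592 ] [ 0.77  0.24 -0.19 -0.   -1.15  0.76]
```

View pics/w8.png

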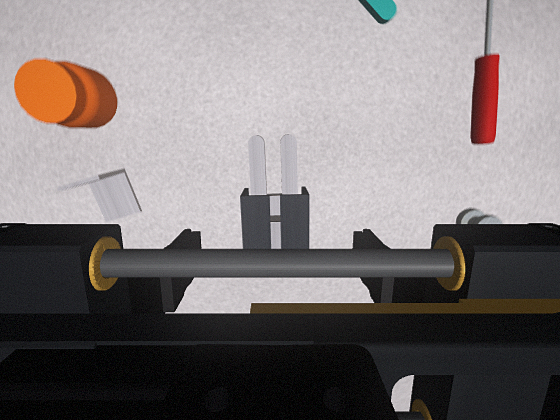

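View pics/w9.png

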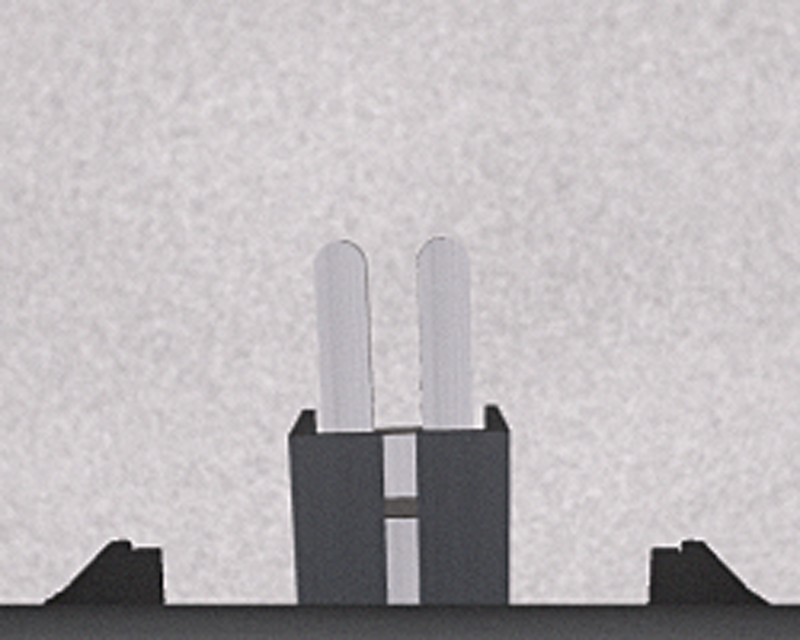

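View pics/s4.png

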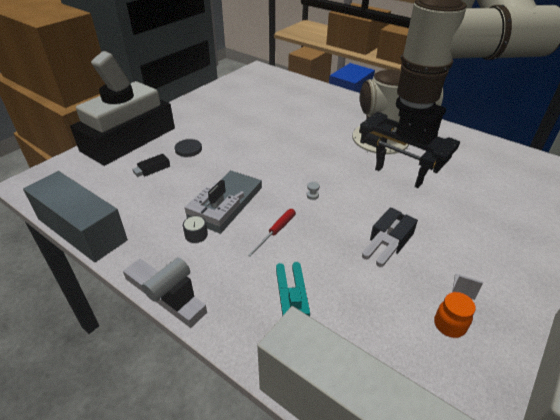

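Run:
```python
from h import *
W=cam("wrist");st=arm.get_state();T=q2r(st["ee_rot"]).as_matrix()
w=lambda u,v:(150+(u+.5)/3.2-.5,60+(v+.5)/3.2-.5)
P=lambda u,v,z:onz(W,*w(u,v),z)
t=(P(341,240,.014)+P(443,237,.014))/2
a=(P(314.5,275,.014)+P(470,275,.014))/2;b=(P(320,415,.014)+P(473,415,.014))/2
print("tipmid",t,np.linalg.norm(P(341,240,.014)-P(443,237,.014)),"w",np.linalg.norm(P(317,330,.014)-P(471,330,.014)))
ang=lambda v:np.degrees(np.arctan2(v[1],v[0]))
print("yaw",ang(a-b),ang(t-b), ang(P(443,237,.014)-P(341,240,.014))+90)
print("tool yaw",ang(T[:,1]))
r1=P(290,437,.052);r2=P(508,431,.052);print("roof",r1,r2,np.linalg.norm(r1-r2),ang(r2-r1)+90, (r1+r2)/2, t-(r1+r2)/2)
d=(t-b)/np.linalg.norm(t-b);pr=t-d*.023;print("prongs",pr,"tool",T.T@(pr-st["tool_pos"])*100)
S=cam("scene");D=cam("side")
for n,u,C,z in [("turq tips",(298,265),S,.014),("turq tips2",(225,247),D,.014),("turq tips3",(236,258),D,.014),("turq scene2",(281,267),S,.014),("screw",(290,213),S,.01),("jar",(455,305),S,.075)]: print(n,onz(C,*u,z))
```

```text
tipmid [0.54288494 0.247854   0.014     ] 0.03899577153428105 w 0.060192880593593456
yaw -1.493863331318269 -1.7612942048385296 -1.4224898750440076
tool yaw -93.20665129574469
roof [0.47566513 0.28804934 0.052     ] [0.47367071 0.20934938 0.052     ] 0.07872523238970022 -1.451681104370948 [0.47466792 0.24869936 0.052     ] [ 0.06821701 -0.00084536 -0.038     ]
prongs [0.5198958  0.24856091 0.014     ] tool [21.52595466 -0.51180465 -3.65809247]
turq tips [0.66904023 0.1177732  0.014     ]
turq tips2 [0.69582181 0.08722201 0.014     ]
turq tips3 [0.66344522 0.11854117 0.014     ]
turq scene2 [0.69918887 0.08894554 0.014     ]
screw [ 0.5244177  -0.01151992  0.01      ]
jar [0.60594415 0.46408948 0.075     ]
```

arm_command(commands=[8.7,2,-0.5,-3.65,-0.03,0,0,8.7,5,0,0,0,0,0,8.7,5,0,0,0,0,0,8.7,4,0,0,0,0,0,8.7,3,0,0,0,0,0,8.7,2,0,0,0,0,0,8.7,0,0,0,0,0,0], grip_force=20)

```text
time_s: 13.12
tool_pos: [0.5194, 0.2484, 0.0177]
ee_rot: [0.008, -0.706, 0.01, 0.708]
force: [0.2, -1.0, -0.2]
grip_width: 0.0869
```

Run:
```python
from h import *
for i in range(2):
    W=cam("wrist");st=arm.get_state();print(st["tool_pos"],st["force"])
save(W,"w10")
```

```text
[0.52036651 0.24910296 0.01908994] [-0.54226665  0.5758008  -0.09909303]
[0.52094763 0.24961037 0.01997413] [ 0.65097615 -0.01880739  0.19467579]
```

View pics/w10.png

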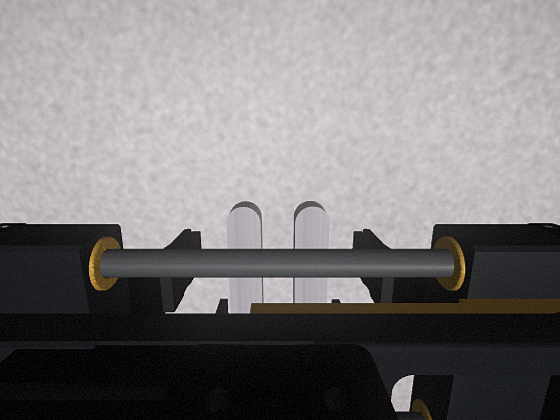

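arm_command(commands=[8.7,0.9,0,0,0,0,0,8.7,0.5,0,0,0,0,0,6.5,0,0,0,0,0,0,5,0,0,0,0,0,0,5,0,0,0,0,0,0,5,0,0,0,0,0,0,5,0,0,0,0,0,0], grip_force=25)

```text
time_s: 14.1
tool_pos: [0.5205, 0.2493, 0.0055]
ee_rot: [-0.008, 0.707, -0.008, -0.707]
force: [0.0, -0.7, 1.0]
grip_width: 0.0592
```

arm_command(commands=[5,0,0,-0.8,0,0,0,5,0,0,-1.5,0,0,0,5,0,0,-1.7,0,0,0,5,0,0,-1.7,0,0,0,5,0,0,-1.7,0,0,0,5,0,0,-1.7,0,0,0,5,0,0,-1.4,0,0,0,5,0,0,-0.8,0,0,0])

```text
time_s: 15.1
tool_pos: [0.6342, 0.2465, 0.0056]
ee_rot: [0.008, -0.707, 0.008, 0.707]
force: [-4.0, 0.2, 5.3]
grip_width: 0.0597
```

Run:
```python
from h import *
st=arm.get_state();print(st["tool_pos"],st["force"],st["grip_width"])
D=cam("side");save(D,"d6",(200,230,400,380),4)
```

```text
[0.6341523  0.24653438 0.00559242] [-4.02484229  0.17145437  5.25094345] 0.059693685591353796
```

View pics/d6.png

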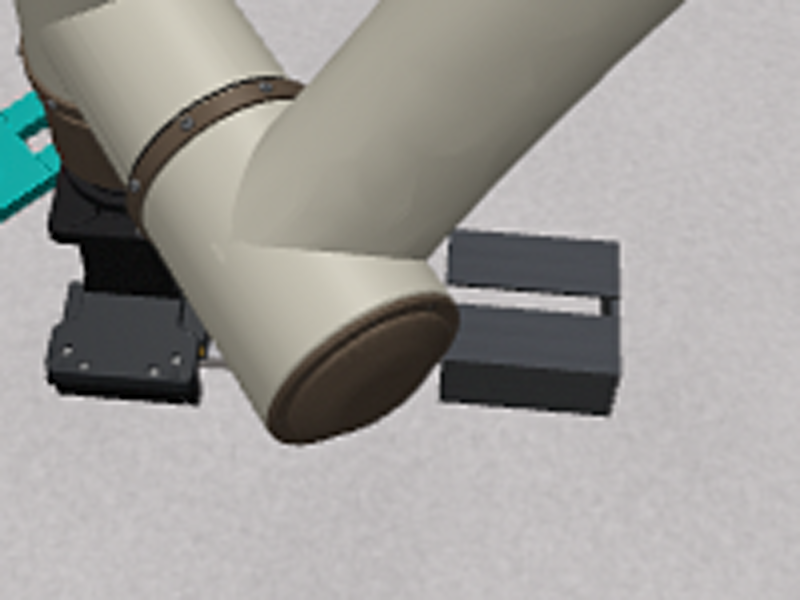

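arm_command(commands=[8,0,0,0,0,0,0,8.7,0,0,0,0,0,0,8.7,-1,0,0,0,0,0,8.7,-5,0,0,0,0,0,8.7,-5,0,4,0,0,0,8.7,-4,0,4,0,0,0,8.7,0,0,5,0,0,0,8.7,0,0,0,0,0,0])

```text
time_s: 16.15
tool_pos: [0.5015, 0.2494, 0.1558]
ee_rot: [-0.008, 0.707, -0.007, -0.707]
force: [1.2, -0.1, -0.8]
grip_width: 0.0868
```

Run:
```python
from h import *
W=cam("wrist");st=arm.get_state();W=cam("wrist");save(W,"w11",(150,60,400,260),3.2);print(st["tool_pos"],st["force"])
D=cam("side");save(D,"d7",(200,230,400,380),4)
```

```text
[0.50350606 0.24995239 0.15564165] [-0.290145    0.44543267  0.16211404]
```

View pics/w11.png

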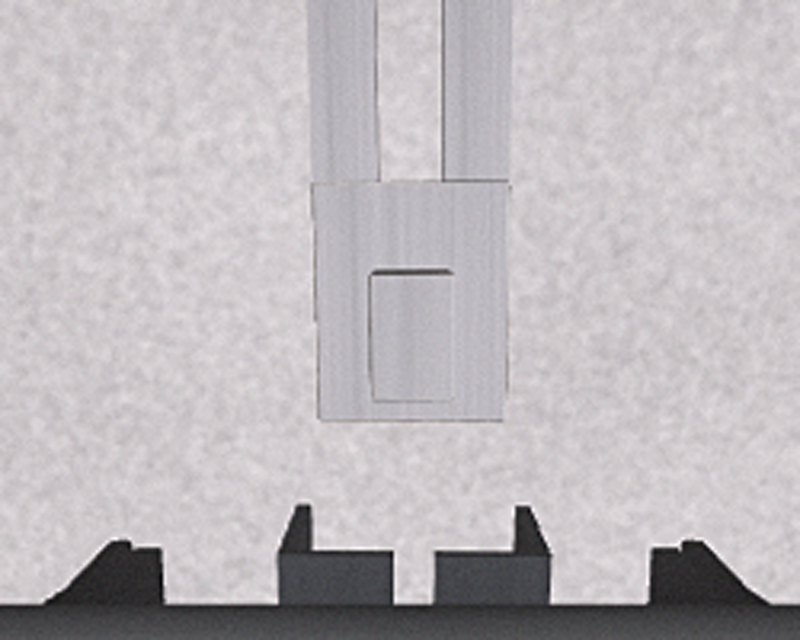

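View pics/d7.png

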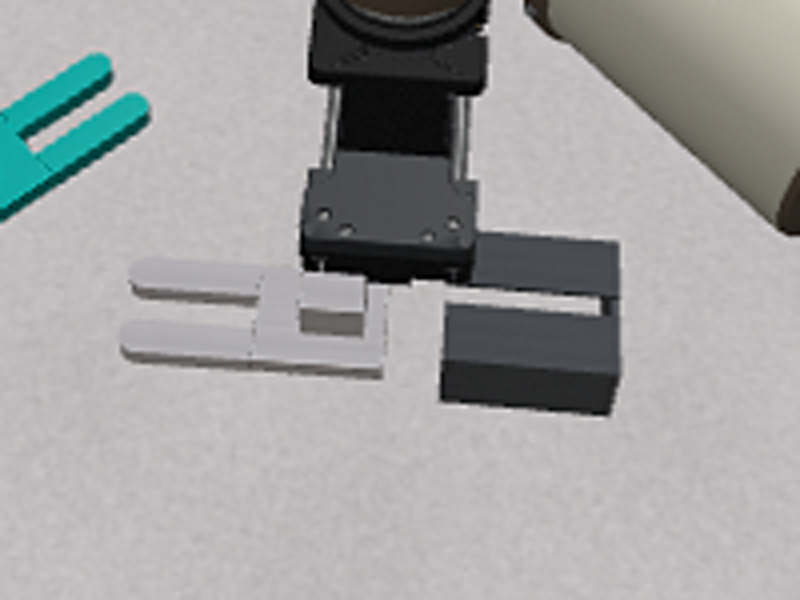

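Run:
```python
from h import *
W=cam("wrist");st=arm.get_state();T=q2r(st["ee_rot"]).as_matrix()
w=lambda u,v:(150+(u+.5)/3.2-.5,60+(v+.5)/3.2-.5)
P=lambda u,v,z:onz(W,*w(u,v),z)
c=[P(369,274,.044),P(453,274,.044),P(372,401,.044),P(453,401,.044)];m=sum(c)/4
print("blk",m,[np.linalg.norm(c[0]-c[1]),np.linalg.norm(c[0]-c[2])])
ang=lambda v:np.degrees(np.arctan2(v[1],v[0]))
a=(P(308,5,.014)+P(511,5,.014))/2;b=(P(319,415,.014)+P(503,415,.014))/2
print("lock yaw",ang(a-b),"tail",P(411,420,.014),"tool yaw",ang(T[:,1]),"w",np.linalg.norm(P(308,5,.014)-P(511,5,.014)))
print("tool delta",T.T@(m-st["tool_pos"])*100, (T.T@(b-st["tool_pos"])*100))
```

```text
blk [0.53886592 0.24813809 0.044     ] [np.float64(0.023441825965549147), np.float64(0.0359359933371598)]
lock yaw -1.0157229037889435 tail [0.50934913 0.248875   0.014     ] tool yaw -91.31212365542022 w 0.05897885365086787
tool delta [11.03926985  0.11738541 -3.34499183] [14.036793    0.11198319 -0.55308843]
```

arm_command(commands=[8.7,2,0.1,-3.45,0,0,0,8.7,4,0,0,0,0,0,8.7,4,0,0,0,0,0,8.7,2.5,0,0,0,0,0,8.7,1,0,0,0,0,0,5,0,0,0,0,0,0,3,0,0,0,0,0,0,1.5,0,0,0,0,0,0], grip_force=40)

```text
time_s: 17.35
tool_pos: [0.5396, 0.2484, 0.0204]
ee_rot: [-0.009, 0.708, -0.007, -0.706]
force: [-0.4, -0.2, -0.2]
grip_width: 0.0646
```

arm_command(commands=[1.5,0,0,0,0,0,0,1.5,0,0,0,0,0,0,1.5,0,0,0,0,0,0,1.5,0,0,0,0,0,0,1.5,0,0,0,0,0,0])

```text
time_s: 17.98
tool_pos: [0.5389, 0.2479, 0.0192]
ee_rot: [0.008, -0.707, 0.008, 0.707]
force: [0.1, 0.4, 0.1]
grip_width: 0.0238
```

Run:
```python
from h import *
st=arm.get_state();T=q2r(st["ee_rot"]).as_matrix();print(st["time_s"],st["tool_pos"],st["force"],st["grip_width"],np.degrees(np.arctan2(T[1,1],T[0,1])))
W=cam("wrist");save(W,"w12")
```

```text
17.975 [0.53885144 0.24790263 0.0191737 ] [0.06853576 0.39842288 0.07382689] 0.023755685299091493 -91.30586557880439
```

View pics/w12.png

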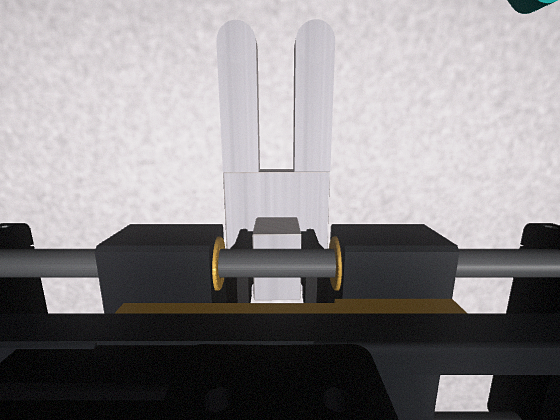

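arm_command(commands=[1.5,-1,0,0,0,0,0,1.5,-3,0,0,0,0,0,1.5,-5,0,0,0,0,0,1.5,-4,0,0,0,0,0,1.5,0,2.5,0.4,0,0,0,1.5,0,4.5,0.8,0,0,0,1.5,0,5,0.9,0,0,0,1.5,0,5,0.9,0,0,0])

```text
time_s: 19.02
tool_pos: [0.5023, 0.0759, 0.1474]
ee_rot: [0.008, -0.706, 0.009, 0.709]
force: [0.9, -0.6, -2.7]
grip_width: 0.0237
```

arm_command(commands=[1.5,0,5,0.9,0,0,0,1.5,0,5,0.9,0,0,0,1.5,0,5,0.9,0,0,0,1.5,0,5,0.9,0,0,0,1.5,0,5,0.9,0,0,0,1.5,0,4.5,0.75,0,0,0,1.5,0,0,0,-0.098,0,0,1.5,0,0,0,-0.098,0,0])

```text
time_s: 20.02
tool_pos: [0.4428, -0.2159, 0.1473]
ee_rot: [-0.061, -0.703, -0.062, 0.706]
force: [0.1, 0.7, -3.4]
grip_width: 0.0238
```

arm_command(commands=[1.5,0,0,0,0,0,0])

```text
time_s: 20.15
tool_pos: [0.4435, -0.2153, 0.1477]
ee_rot: [-0.06, -0.703, -0.061, 0.706]
force: [-0.2, 0.3, -2.9]
grip_width: 0.0236
```

Run:
```python
from h import *
W=cam("wrist");st=arm.get_state();T=q2r(st["ee_rot"]).as_matrix();print(st["time_s"],st["tool_pos"],st["force"],st["grip_width"],np.degrees(np.arctan2(T[1,1],T[0,1])))
save(W,"w13");save(W,"w13z",(190,10,370,210),3)
print(T.T@(np.array([.4458,-.2148,.056])-st["tool_pos"])*100)
```

```text
20.2 [ 0.44401278 -0.21514856  0.14798183] [ 0.2210499   0.28625969 -2.73519189] 0.02385805961047622 -80.23129079554079
[ 9.19761522e+00  8.55573562e-03 -2.08614189e-01]
```

View pics/w13.png

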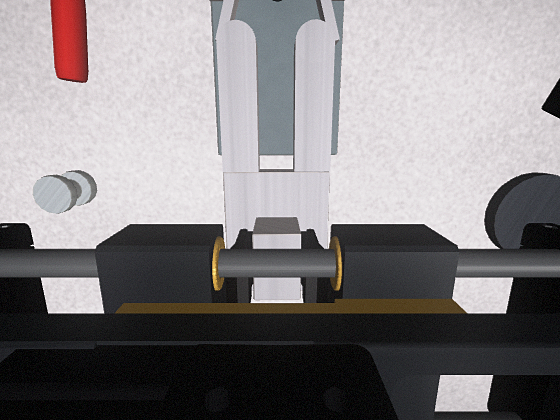

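View pics/w13z.png

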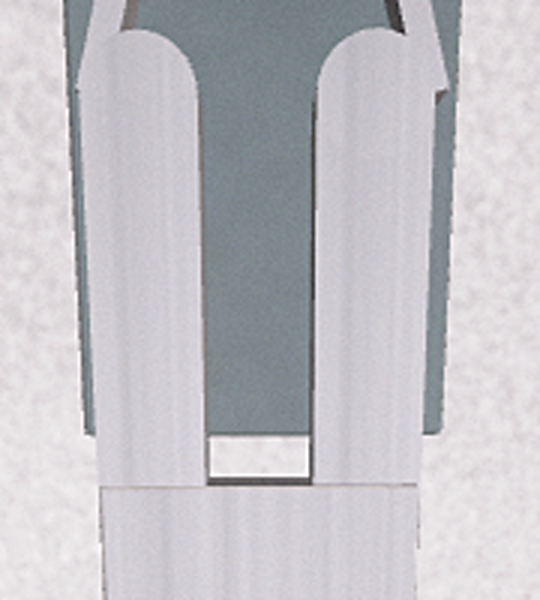

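arm_command(commands=[1.5,3,0.1,0,0,0,0,1.5,3,0,0,0,0,0,1.5,2,0,0,0,0,0,1.5,1,0,0,0,0,0,1.5,0,0,0,0,0,0,1.5,0,0,0,0,0,0])

```text
time_s: 20.95
tool_pos: [0.4467, -0.2162, 0.0599]
ee_rot: [0.061, 0.705, 0.061, -0.704]
force: [-0.5, -0.5, -3.8]
grip_width: 0.0235
```

Run:
```python
from h import *
W=cam("wrist");st=arm.get_state();T=q2r(st["ee_rot"]).as_matrix();print(st["time_s"],st["tool_pos"],st["force"],st["grip_width"],np.degrees(np.arctan2(T[1,1],T[0,1])))
save(W,"w14");save(W,"w14z",(190,0,370,200),3)
S=cam("scene");save(S,"s14",(170,140,290,240),6)
```

```text
21.0 [ 0.44668284 -0.21622107  0.06004778] [ 0.21268323  0.64181807 -3.40404455] 0.023650220310854324 -80.07420433863564
```

View pics/w14z.png

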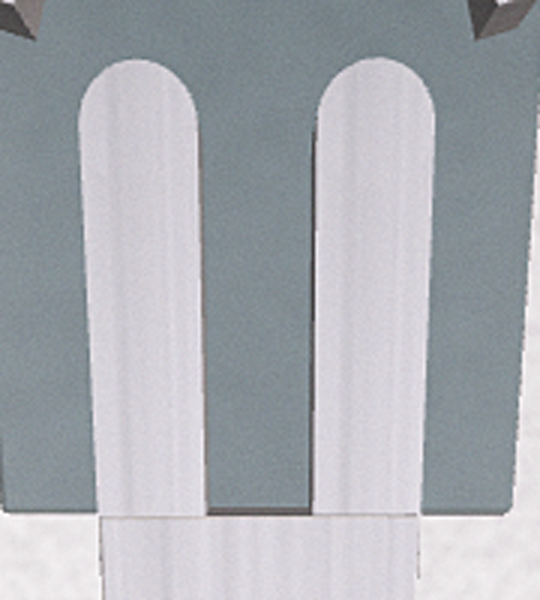

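View pics/s14.png

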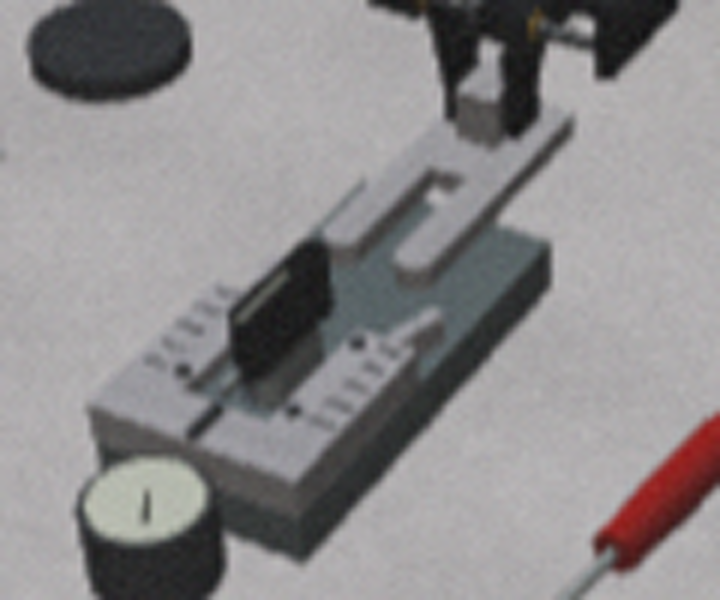

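arm_command(commands=[1.5,0.6,-0.05,0,0,0,0,1.5,0.2,0,0,0,0,0,1.5,0,0,0,0,0,0])

```text
time_s: 21.42
tool_pos: [0.4457, -0.2156, 0.0509]
ee_rot: [-0.061, -0.704, -0.061, 0.705]
force: [0.6, -0.4, -3.2]
grip_width: 0.024
```

arm_command(commands=[1.5,0.1,0,0,0,0,0,1.5,0,0,0,0,0,0])

```text
time_s: 21.68
tool_pos: [0.4459, -0.2156, 0.0501]
ee_rot: [-0.061, -0.704, -0.061, 0.704]
force: [-0.5, 0.8, -3.7]
grip_width: 0.0234
```

arm_command(commands=[1.5,0.1,0,0,0,0,0,1.5,0,0,0,0,0,0])

```text
time_s: 21.92
tool_pos: [0.446, -0.2156, 0.0492]
ee_rot: [0.061, 0.705, 0.061, -0.704]
force: [-0.3, 0.7, -2.5]
grip_width: 0.0239
```

arm_command(commands=[1.5,0.1,0,0,0,0,0,1.5,0,0,0,0,0,0])

```text
time_s: 22.18
tool_pos: [0.446, -0.2157, 0.049]
ee_rot: [0.061, 0.705, 0.061, -0.704]
force: [-3.0, 0.8, 4.9]
grip_width: 0.0238
```

arm_command(commands=[1.5,-0.08,0,0,0,0,0,1.5,0,0,-0.8,0,0,0,1.5,0,0,-0.8,0,0,0,1.5,0,0,-0.8,0,0,0,1.5,0,0,-0.8,0,0,0,1.5,0,0,-0.5,0,0,0,1.5,0,0,0,0,0,0])

```text
time_s: 23.05
tool_pos: [0.4835, -0.2092, 0.0491]
ee_rot: [0.061, 0.705, 0.061, -0.704]
force: [-1.8, -0.0, 3.6]
grip_width: 0.0239
```

Run:
```python
from h import *
W=cam("wrist");st=arm.get_state();T=q2r(st["ee_rot"]).as_matrix();print(st["time_s"],st["tool_pos"],st["force"],st["grip_width"],np.degrees(np.arctan2(T[1,1],T[0,1])))
save(W,"w15z",(190,0,370,200),3)
```

```text
23.1 [ 0.48351026 -0.20917728  0.04913387] [-0.81610123 -0.48779155  3.13777978] 0.023414481566823533 -80.04790049158557
```

View pics/w15z.png

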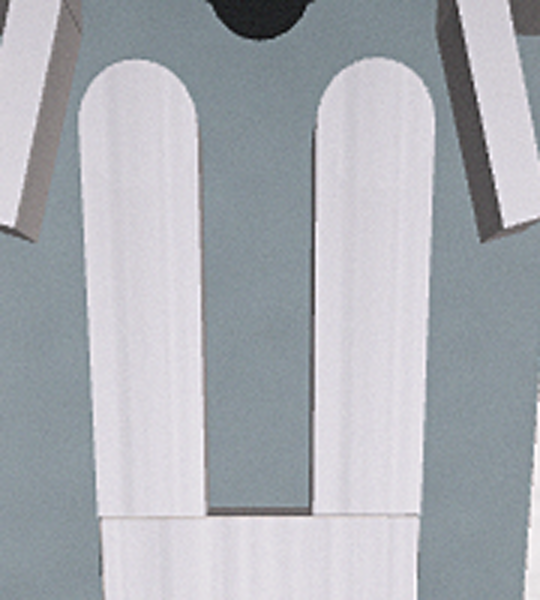

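arm_command(commands=[1.5,-0.04,0,0,0,0,0,1.5,0,0,-0.6,0,0,0,1.5,0,0,-0.6,0,0,0,1.5,0,0,-0.6,0,0,0,1.5,0,0,-0.6,0,0,0,1.5,0,0,-0.6,0,0,0,1.5,0,0,0,0,0,0])

```text
time_s: 23.98
tool_pos: [0.513, -0.2039, 0.0491]
ee_rot: [0.061, 0.705, 0.061, -0.704]
force: [0.1, -0.2, -1.1]
grip_width: 0.024
```

Run:
```python
from h import *
W=cam("wrist");st=arm.get_state();T=q2r(st["ee_rot"]).as_matrix();print(st["time_s"],st["tool_pos"],st["force"],st["moment"],st["grip_width"],np.degrees(np.arctan2(T[1,1],T[0,1])))
save(W,"w16z",(190,0,370,200),3)
```

```text
24.025 [ 0.51267584 -0.20386037  0.04916778] [ 0.32767912  0.09484966 -1.62418271] [-0.05770752 -0.12065738 -0.03737365] 0.023983588102121388 -80.06252694273914
```

View pics/w16z.png

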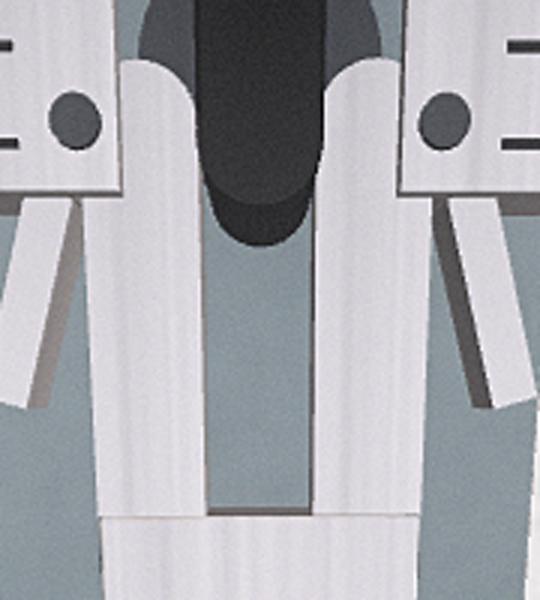

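arm_command(commands=[1.5,0,0,-0.6,0,0,0,1.5,0,0,-0.6,0,0,0,1.5,0,0,-0.6,0,0,0,1.5,0,0,-0.6,0,0,0,1.5,0,0,0,0,0,0])

```text
time_s: 24.65
tool_pos: [0.5361, -0.1998, 0.0492]
ee_rot: [0.061, 0.705, 0.061, -0.704]
force: [0.4, -0.2, -2.5]
grip_width: 0.0237
```

arm_command(commands=[1.5,0,0,-0.6,0,0,0,1.5,0,0,-0.6,0,0,0,1.5,0,0,-0.6,0,0,0,1.5,0,0,-0.3,0,0,0,1.5,0,0,0,0,0,0])

```text
time_s: 25.28
tool_pos: [0.5565, -0.1962, 0.0492]
ee_rot: [0.061, 0.704, 0.061, -0.704]
force: [-0.1, 0.1, -2.3]
grip_width: 0.0236
```

arm_command(commands=[1.5,0,0,-0.2,0,0,0,1.5,0,0,-0.15,0,0,0,1.5,0,0,0,0,0,0])

```text
time_s: 25.65
tool_pos: [0.5597, -0.1957, 0.0493]
ee_rot: [0.061, 0.704, 0.061, -0.704]
force: [-0.2, -0.1, -3.7]
grip_width: 0.0235
```

arm_command(commands=[1.5,0,0,-0.15,0,0,0,1.5,0,0,0,0,0,0])

```text
time_s: 25.9
tool_pos: [0.5612, -0.1954, 0.0494]
ee_rot: [0.061, 0.704, 0.061, -0.704]
force: [0.4, -0.3, -2.1]
grip_width: 0.0236
```

arm_command(commands=[1.5,0,0,-0.1,0,0,0,1.5,0,0,0,0,0,0])

```text
time_s: 26.15
tool_pos: [0.5622, -0.1952, 0.0493]
ee_rot: [0.061, 0.704, 0.061, -0.704]
force: [0.8, -0.1, -3.5]
grip_width: 0.0234
```

arm_command(commands=[1.5,0,0,-0.1,0,0,0,1.5,0,0,0,0,0,0])

```text
time_s: 26.4
tool_pos: [0.5632, -0.1951, 0.0494]
ee_rot: [0.061, 0.704, 0.061, -0.704]
force: [0.8, 1.0, -3.0]
grip_width: 0.0238
```

arm_command(commands=[1.5,0,0,-0.1,0,0,0,1.5,0,0,0,0,0,0])

```text
time_s: 26.65
tool_pos: [0.5635, -0.195, 0.0493]
ee_rot: [-0.061, -0.704, -0.061, 0.705]
force: [-1.4, -0.6, -1.4]
grip_width: 0.0238
```

arm_command(commands=[1.5,0,0,-0.1,0,0,0,1.5,0,0,0,0,0,0])

```text
time_s: 26.9
tool_pos: [0.5635, -0.1948, 0.0492]
ee_rot: [-0.061, -0.703, -0.061, 0.706]
force: [-3.6, -0.3, -0.3]
grip_width: 0.0239
```

arm_command(commands=[1.5,0,0,-0.1,0,0,0,1.5,0,0,0,0,0,0])

```text
time_s: 27.15
tool_pos: [0.5635, -0.1948, 0.0492]
ee_rot: [-0.061, -0.703, -0.061, 0.706]
force: [-6.4, -1.0, 2.7]
grip_width: 0.0239
```

Run:
```python
from h import *
W=cam("wrist");st=arm.get_state();T=q2r(st["ee_rot"]).as_matrix();print(st["time_s"],st["tool_pos"],st["force"],st["moment"],st["grip_width"],np.degrees(np.arctan2(T[1,1],T[0,1])))
save(W,"w17",(100,0,450,260),2.2)
D=cam("side");save(D,"d17",(205,105,345,205),5.5)
S=cam("scene");save(S,"s17",(170,140,290,240),6)
```

```text
27.2 [ 0.56353635 -0.19476313  0.0492327 ] [-6.64894353 -0.57129331  1.94527279] [-0.26913201  1.72722927 -0.02055409] 0.023797777573383756 -80.12706856118622
```

View pics/w17.png

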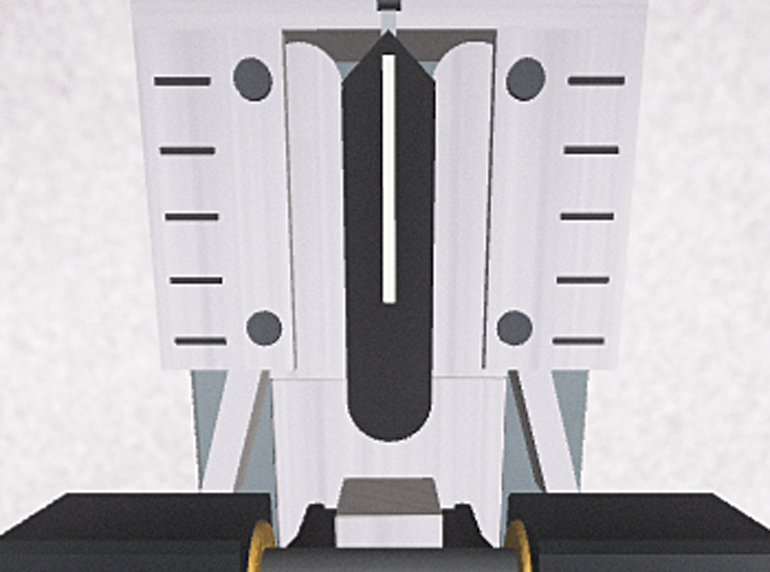

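View pics/s17.png

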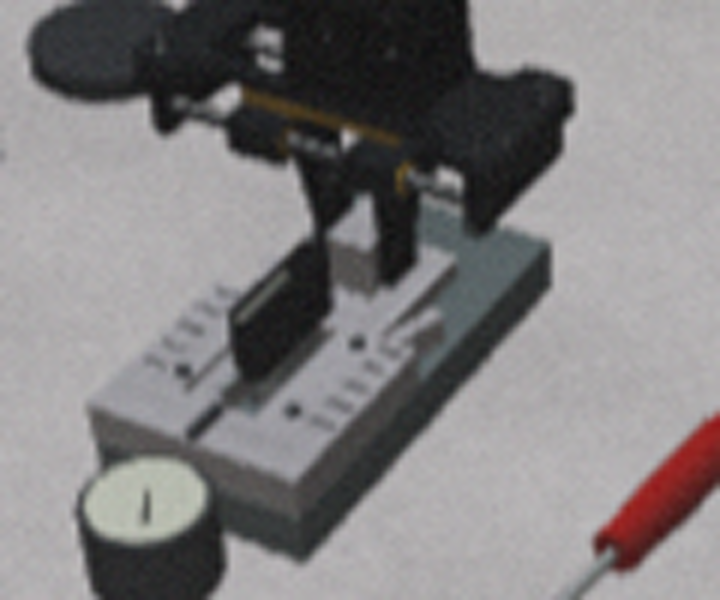

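arm_command(commands=[1.5,0,0,0.15,0,0,0,3,0,0,0,0,0,0,5,0,0,0,0,0,0,5,0,0,0,0,0,0,5,-1,0,0,0,0,0,5,-4,0,0,0,0,0,5,-5,0,0,0,0,0,8.7,-5,0,0,0,0,0])

```text
time_s: 28.3
tool_pos: [0.5647, -0.1948, 0.2018]
ee_rot: [0.061, 0.705, 0.061, -0.704]
force: [0.9, -0.2, 0.2]
grip_width: 0.0543
```

arm_command(commands=[8.7,0,0,0,0,0,0,8.7,0,0,0,0,0,0])

```text
time_s: 28.55
tool_pos: [0.5643, -0.1946, 0.1997]
ee_rot: [0.061, 0.705, 0.061, -0.704]
force: [-0.7, -1.0, -1.8]
grip_width: 0.0721
```

Run:
```python
from h import *
W=cam("wrist");st=arm.get_state();T=q2r(st["ee_rot"]).as_matrix();print(st["time_s"],st["tool_pos"],st["force"],st["grip_width"],np.degrees(np.arctan2(T[1,1],T[0,1])))
save(W,"w18",(150,0,400,240),3)
S=cam("scene");save(S,"s18",(170,140,290,240),6);save(S,"s18f")
```

```text
28.6 [ 0.56388363 -0.19460194  0.19865059] [ 0.13457698 -0.3651617  -0.47631107] 0.07623880384917181 -80.08423260127341
```

View pics/w18.png

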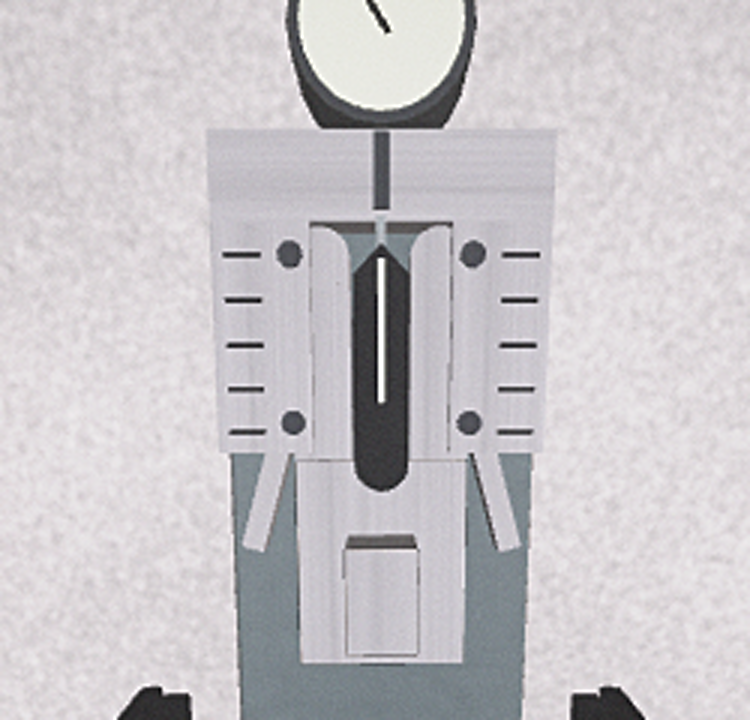

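View pics/s18.png

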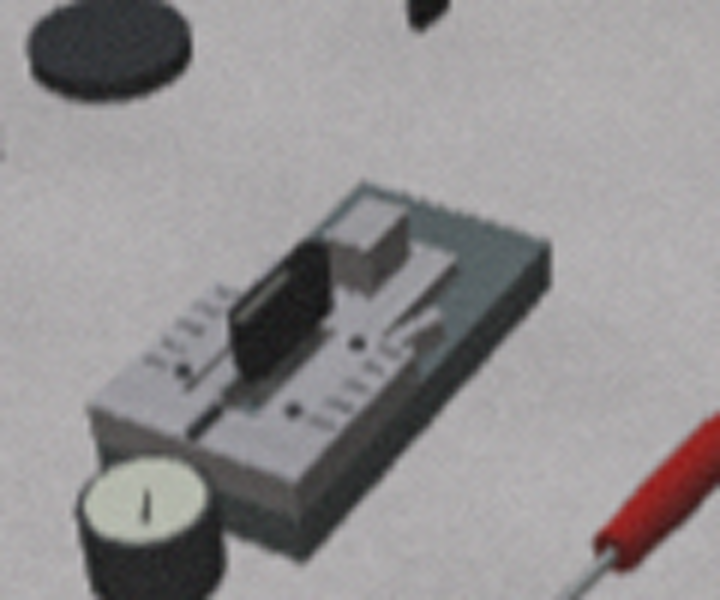

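View pics/s18f.png

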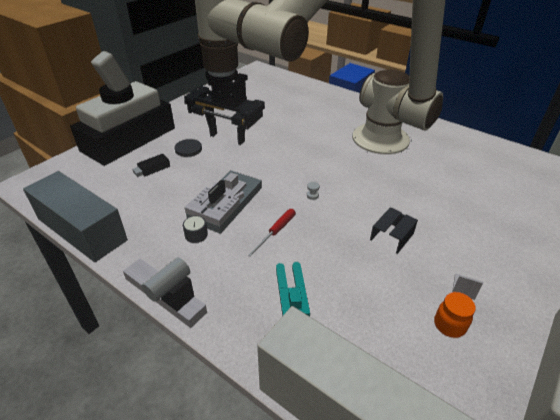

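Run:
```python
from h import *
W=cam("wrist")
w=lambda u,v:(150+(u+.5)/3-.5,0+(v+.5)/3-.5)
P=lambda u,v,z:onz(W,*w(u,v),z)
ang=lambda v:np.degrees(np.arctan2(v[1],v[0]))
b=sum(P(u,v,.074) for u,v in [(344,549),(419,549),(347,656),(417,656)])/4
k=(P(381,245,.088)+P(381,491,.088))/2; mk=P(381,170,.0555); se=(P(206,129,.0515)+P(557,129,.0515))/2
tail=P(382,663,.044)
d=(mk-k)[:2];d/=np.linalg.norm(d);n=np.array([-d[1],d[0]])
for nm,ref,ex in [("axis",k,72),("mark",mk,134.5),("stopend",se,147)]: print(nm,(ref-b)[:2]@d*1000,"expected",ex,"lat",(b-ref)[:2]@n*1000)
print("tail-stopend",(se-tail)[:2]@d*1000,"exp",177)
print("handle yaw",ang(P(381,245,.088)-P(381,491,.088)),"axis->mark",ang(mk-k),"lock yaw",ang(P(467,470,.044)-P(463,660,.044)+P(296,470,.044)-P(300,660,.044)))
```

```text
axis 72.6966288592309 expected 72 lat -0.1827484177232813
mark 133.7275323546496 expected 134.5 lat -0.182748417723282
stopend 146.28861936061125 expected 147 lat -0.037750441886424686
tail-stopend 175.91666892229324 exp 177
handle yaw 9.910201932222783 axis->mark 9.946401889776427 lock yaw 9.917901185124684
```

All the measurements match the home position to within about 1 mm, so I'm handing the job in.

```bash
python3 -c "
from rig import arm
print(arm.job_done(), arm.get_state()['time_s'])"
```

```text
the job is handed in; nothing more can be done
the job is handed in; nothing more can be done
```

The pointer is on the mark and the forked lock is fully home. I handed the job in at about 28.6 s of the 72 s allowed, and it reported no verdict.

**What I did:**
- **Knob:** I gripped the handle and turned it about 126° clockwise, then checked from above that the pointer sat on the mark.
- **Lock:** I drew it out of the holster by its prongs and regripped it by the grip block. I then slid it along the guide floor until the end stop was felt (the tool stopped moving, about 6.6 N).
- **Finish:** I let go and raised the arm clear.

**Last checks, from the wrist camera:**

| Check | Measured | Expected |
|---|---|---|
| Grip block before knob axis | 72.7 mm | 72 mm |
| Grip block before middle of mark | 133.7 mm | 134.5 mm |
| Lock tail before far end of stop | 175.9 mm | 177 mm |
| Offset from centre line | under 0.2 mm | within 5 mm |
| Lock and handle direction against the guide | within 0.1° | 0.08 rad lock, 0.12 rad knob |

- **Arm and bystanders:** The force reading was near zero with the arm clear. The other things on the bench look unmoved in the scene view; I did not measure them.
- **Disagreement:** The fixed cameras and the wrist camera differed by about 2 to 3 mm on where the regulator is. I went by the wrist camera. No check failed.

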